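Sticker a drying stack of instrument wood

TASK

Put the freshly sawn wood up to dry on the plywood base: lay the wide billet lengthwise across the two bearers, then the two stickers crosswise on it, one straight above each bearer, then the narrow bridge blank lengthwise over both stickers, and last the iron weight lengthwise on top in the middle. Keep everything centred on the base and square to it, set each piece down rather than dropping it, and leave the finger plane, glue bottle and chisel where they are.

Things in the scene. Friction and masses are not known exactly. Their poses are not given: they have to be found in the camera images.
- base: The drying base, fixed to the bench: a plywood board 250 x 110 mm, 12 mm thick, carrying two light wooden bearers. Each bearer is 20 mm wide, 100 mm long and 20 mm high and runs across the board, centred 65 mm either side of the middle, so the bearer tops lie 32 mm above the bench. Origin: centre of the board's underside, on the bench; x along the board's length (from bearer to bearer, bearers centred at x = -65 and +65 mm), y across it (along the bearers), z up.
- billet: The wide billet: a loose rectangular bar of brown neck-block wood, 220 long (x) x 60 wide (y) x 24 mm thick (z), about 0.19 kg, lying flat on the bench. Origin: centre of its underside. Seat: on the bearers, its underside 32 mm above the bench, its middle over the middle of the base, its length along the base's length.
- sticker_a: One of the two stickers (spacer sticks): a loose light square stick, 100 long (x) x 14 wide (y) x 14 mm high (z), about 18 g, lying on the bench. Both stickers are alike and either may go to either bearer. Origin: centre of its underside. Seat: across the top of the billet, underside 56 mm above the bench, centred straight above one bearer and parallel to it (its x along the base's y).
- sticker_b: The other sticker, the same in every way as sticker_a; it goes above the other bearer.
- blank: The narrow bridge blank: a loose rectangular bar of dark wood, 190 long (x) x 42 wide (y) x 16 mm thick (z), about 0.12 kg, lying flat on the bench. Origin: centre of its underside. Seat: on the two stickers, underside 70 mm above the bench, its middle over the middle of the base, its length along the base's length.
- weight: The iron weight: a loose dark iron block 84 long (x) x 44 wide (y) x 24 mm high (z) with a fixed bright steel handle on top, a level round bar 12 mm in diameter along x whose axis is 54 mm above the weight's underside (60 mm total height), on two 12 mm posts at x = -32 and +32 mm; 24 mm of open air under the bar. About 0.75 kg. Origin: centre of its underside. Seat: on the blank, underside 86 mm above the bench, over the middle of the base, its length along the base's length.
- plane: Bystander, leave alone: a small loose brass finger plane, 70 x 26 mm and about 36 mm high, standing on the bench among the pieces. Origin: centre of its sole.
- glue: Bystander, leave alone: a loose white glue bottle with an orange cap, 60 mm in diameter, 150 mm high, standing beyond the work. Origin: centre of its underside.
- chisel: Bystander, leave alone: a loose chisel with a light wooden handle, 265 mm long and 30 mm thick, lying beyond the work. Origin: on the bench just ahead of its ferrule; x towards the cutting edge.
Things that resemble listed ones, but are neither listed nor needed, are in the scene too. What is shaped like the sticker_b but pink or yellow is not meant. What is shaped like the sticker_a but green is not meant.

How it is judged:
By the outcome, as a careful person would: the job done as asked, in the order asked, and still so for the second after the job is handed in, with the robot touching nothing.
It also fails if it takes over 136 s, if anything falls off the work surface, if the arm or the gripper's body presses on something with over 40 N, if the wrist force passes 120 N, or if a joint passes its speed limit or range.

ROBOT

A 7-joint arm with a two-finger parallel gripper is mounted at the origin on the work surface. World frame = base frame: x ahead of the robot, y to its left, z up, the work surface at z = 0. Lengths are in m, angles in rad, forces in N, time in s.
With the tool pointing down it reaches from about 0.4 to 0.85 m from the base axis. Payload 6.9 kg.
Tool frame: the origin (TCP) lies midway between the tips of the shut fingers; the grasp point (between the pads) lies 19 mm behind it (env.grasp_offset is the distance from the TCP to the grasp point, in m); z points along the fingers, y is the direction in which the jaws open and shut (so a half turn about z gives the same grasp; the last joint's range is limited). The gripper opens to 85 mm and grips with 20 to 120 N. Pads are 22 mm wide; open, the fingers measure 114 mm over their backs; the gripper's body (76 mm by 85 mm) begins 54 mm behind the grasp point. The pads swing forward as they close: fully open they stand 13 mm farther back than shut.
Start: joints at [1.268, 0.507, -0.238, 1.5, 0.126, 1.149, -0.155], TCP at [0.248, -0.574, 0.231] pointing down, gripper open.
Joint ranges: [-3.08, 3.08], [-0.24, 2.05], [-1.43, 1.35], [0, 2.5], [-1.52, 4.66], [0.17, 1.96], [-2.89, 2.89]. Speed limits (rad/s): [2.39, 2.39, 3.14, 3.14, 3.14, 3.14, 3.14].

INTERFACE

Orientations are given as a 3x3 rotation matrix whose columns are the frame's x, y, z axes.
In Python, from workcell import env gives the robot as it stands.
- The arm moves only by the shell command python3 -m pendant 'ROWS' [FORCE]. ROWS is a JSON object of lists of equal length, an entry for each row: "offset": the shift along the tool's x, y, z in cm, a list of three; "dr": the turn, a rotation vector about the tool's x, y, z in degrees, a list of three; "gripper": the opening, from -1 (shut) to 1 (fully open). In form: {"offset": [[tx, ty, tz], ...], "dr": [[rx, ry, rz], ...], "gripper": [gripper, ...]}. A call has 1 to 10 rows; each row is the pose to reach, as a shift and turn from the pose commanded when the call began, along the tool's axes at that moment; what a row does not reach only later rows make up. A row lasts 1/10 s, in which the tool goes at most 50 mm and 8.59 degrees, less where a joint would pass 70% of its speed; a pose out of reach is approached as far as the arm can. A call with a gripper value outside its range is refused whole. The fingers move at their own pace and stop on an object; FORCE is the grip in N (left out, the last holds). Time passes only in rows, so rows that repeat a pose let the fingers close. It gives the time, the measured TCP pose, the force and the opening at its end, in the units of the state.
- env.state(): the state, without advancing time (a new reading comes with each control period).
- env.grab_frame(name): name is "scene" or "top"; returns (picture, depth): 420x560x3 uint8, blue, green, red; 420x560 float32, m along the optical axis (not along the pixel's ray), 0 where there is no reading.
- env.camera_model(name): a dict with "camera_matrix" (3x3 intrinsics, pixels), "R" (3x3) and "t" (3): a world point X has camera coordinates R X + t. Camera axes: x right, y down, z forward; pixel columns grow to the right and rows downward; lengths in m; the calibration is good to about 2 mm. A picture is of the moment at which its call begins. camera_model takes no time and is no camera call.
- env.sign_off(): hands the job in, once; it reports no verdict.
The state is a dict: "t": time; "q": joint angles; "qvel": joint speeds; "joint_efforts": joint torques, N m; "eef_pos": TCP position; "eef_rot": TCP orientation; "ft_force": force on the tool from outside, world axes, zero at the start; "ft_torque": the same for the moment, N m; "opening": finger opening in m.
Only numpy, scipy, OpenCV 4.12 (cv2) and the standard library are available. Lean on these libraries where they do the work, as an engineer would, in place of code of your own. Each camera call takes 0.05 s, during which the arm holds its last target. There are 200 camera calls.

## Working session

There is one attempt and no reset: what is moved stays moved. The work goes in short steps, Python scripts to look and compute and a shell command to move; the robot and the scene stay as the last step left them, time stands still between calls to the robot, and variables do not carry over. Pictures are saved under pics/ and viewed, about 12 in all and at most 16, crops included, and the job is handed in when it is done.

```bash
mkdir -p pics; ls; cat > h.py <<'E'
import numpy as np, cv2
from workcell import env
def grab(n):
    im,d=env.grab_frame(n); np.savez(f'/tmp/{n}.npz',im=im,d=d); return im,d
def pts(n,d):
    m=env.camera_model(n); K=np.array(m['camera_matrix']);R=np.array(m['R']);t=np.array(m['t'])
    v,u=np.mgrid[:d.shape[0],:d.shape[1]]
    c=np.stack([(u-K[0,2])/K[0,0]*d,(v-K[1,2])/K[1,1]*d,d],-1)
    return (c-t)@R
E
python3 - <<'E'
from h import *
for n in('top','scene'):
    im,d=grab(n); cv2.imwrite(f'pics/{n}0.png',im)
    m=env.camera_model(n); print(n,np.round(m['R'],3).tolist(),np.round(m['t'],3).tolist(),np.round(m['camera_matrix'],0).tolist())
s=env.state(); print(s['t'],s['eef_pos'],np.round(s['eef_rot'],3).tolist(),s['opening'])
E
```

```text
pics
top [[0.089, -0.996, -0.003], [-0.974, -0.087, -0.21], [0.209, 0.022, -0.978]] [-0.063, 0.552, 0.927] [[390.0, 0.0, 283.0], [0.0, 390.0, 207.0], [0.0, 0.0, 1.0]]
scene [[0.273, 0.962, -0.006], [0.778, -0.225, -0.587], [-0.566, 0.156, -0.81]] [-0.12, -0.41, 1.449] [[418.0, 0.0, 285.0], [0.0, 418.0, 211.0], [0.0, 0.0, 1.0]]
0.1 [ 0.2476074  -0.57338901  0.23052707] [[0.918, 0.397, -0.001], [0.397, -0.918, 0.001], [-0.0, -0.002, -1.0]] 0.08545186024757215
```

View pics/top0.png

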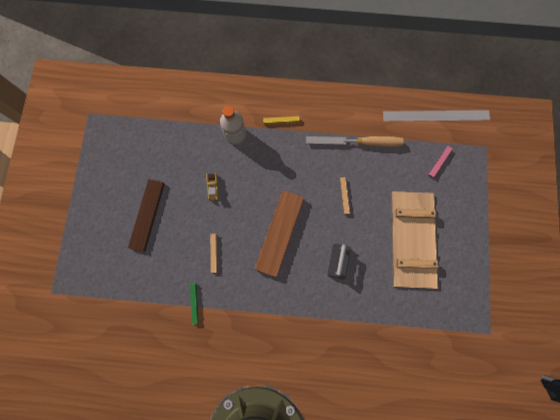

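View pics/scene0.png

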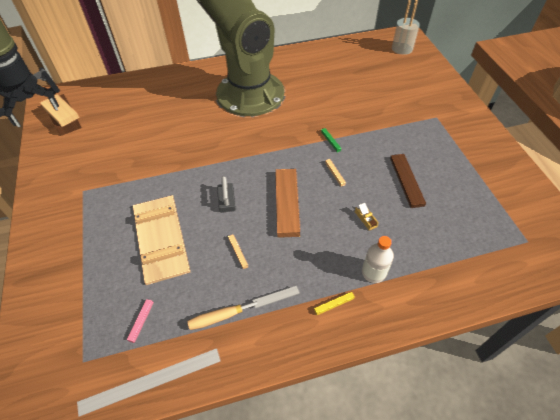

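Top view: base (415,240), billet (280,234), blank (146,216), weight (340,261). Sticker candidates: light wood at (345,195) and (213,253); green (194,303), yellow (281,120) and pink (441,162) are decoys, so I take the two light-wood ones.

```bash
cat >> h.py <<'E'
def rect(P,lo,hi,c,r):
    """min-area rectangle of points with z in [lo,hi], within r of xy c, biggest connected blob on 1mm grid"""
    Q=P.reshape(-1,3); s=(Q[:,2]>lo)&(Q[:,2]<hi)&(np.hypot(Q[:,0]-c[0],Q[:,1]-c[1])<r); Q=Q[s]
    if len(Q)<5: return None
    (x,y),(w,h),a=cv2.minAreaRect((Q[:,:2]*1000).astype(np.float32))
    if w<h: w,h,a=h,w,a-90
    return dict(c=np.round([x,y],1),size=np.round([w,h],1),ang=round((a+90)%180-90,1),z=round(1000*np.median(Q[:,2]),1),n=len(Q))
E
python3 - <<'E'
from h import *
P={n:pts(n,np.load(f'/tmp/{n}.npz')['d']) for n in('top','scene')}
T=P['top']
for k,(u,v),lo,hi,r in[('billet',(280,234),.018,.030,.14),('blank',(146,216),.010,.022,.12),('stA',(345,195),.008,.02,.07),('stB',(213,253),.008,.02,.07),
  ('wbody',(335,263),.018,.03,.07),('wbar',(341,260),.05,.066,.07),('board',(415,240),.006,.017,.16),('bear1',(416,213),.026,.04,.08),('bear2',(417,263),.026,.04,.08),('plane',(212,187),.006,.05,.06)]:
    c=T[v,u]
    for n in P: print(k,n,np.round(c,3) if n=='top' else '',rect(P[n],lo,hi,c,r))
im=np.load('/tmp/top.npz')['im']
cv2.imwrite('pics/crop.png',cv2.resize(im[150:330,130:450],None,fx=2.5,fy=2.5,interpolation=cv2.INTER_CUBIC))
E
```

```text
billet top [ 0.492 -0.012  0.021] {'c': array([481.1, -63. ]), 'size': array([219.5, 173.2]), 'ang': -13.9, 'z': np.float64(24.1), 'n': 1952}
billet scene  {'c': array([497.4, -11.2]), 'size': array([223.1,  60. ]), 'ang': -13.9, 'z': np.float64(23.9), 'n': 1408}
blank top [0.509 0.344 0.016] {'c': array([512.4, 346.5]), 'size': array([190.5,  44. ]), 'ang': -7.5, 'z': np.float64(16.6), 'n': 1176}
blank scene  {'c': array([514.2, 344.3]), 'size': array([193.3,  45.2]), 'ang': -7.1, 'z': np.float64(15.4), 'n': 790}
stA top [ 0.613 -0.175  0.011] {'c': array([ 610.6, -172.3]), 'size': array([99.8, 14.4]), 'ang': 9.7, 'z': np.float64(14.0), 'n': 208}
stA scene  {'c': array([ 613.4, -175.6]), 'size': array([101. ,  14.5]), 'ang': 10.5, 'z': np.float64(13.5), 'n': 199}
stB top [0.428 0.157 0.013] {'c': array([428.5, 157.4]), 'size': array([98.6, 14.6]), 'ang': 8.1, 'z': np.float64(14.4), 'n': 226}
stB scene  {'c': array([429.5, 153.8]), 'size': array([104.1,  16.3]), 'ang': 6.5, 'z': np.float64(13.3), 'n': 153}
wbody top [ 0.43  -0.158  0.02 ] {'c': array([ 435.6, -167.5]), 'size': array(
[... 772 characters left out ...]
rray([101.7,  20.5]), 'ang': -86.9, 'z': np.float64(31.3), 'n': 310}
bear1 scene  {'c': array([ 578.5, -359.2]), 'size': array([99.7, 22.1]), 'ang': -87.6, 'z': np.float64(31.6), 'n': 327}
bear2 top [ 0.448 -0.364  0.028] {'c': array([ 446.9, -363. ]), 'size': array([101. ,  20.4]), 'ang': -87.0, 'z': np.float64(31.7), 'n': 327}
bear2 scene  {'c': array([ 448.3, -365.6]), 'size': array([99.6, 24.2]), 'ang': -86.5, 'z': np.float64(31.6), 'n': 278}
plane top [0.601 0.18  0.02 ] {'c': array([609.9, 193. ]), 'size': array([94.6, 53.9]), 'ang': 5.7, 'z': np.float64(21.9), 'n': 260}
plane scene  {'c': array([606.8, 178.9]), 'size': array([71.7, 29. ]), 'ang': 12.8, 'z': np.float64(20.9), 'n': 290}
```

View pics/crop.png

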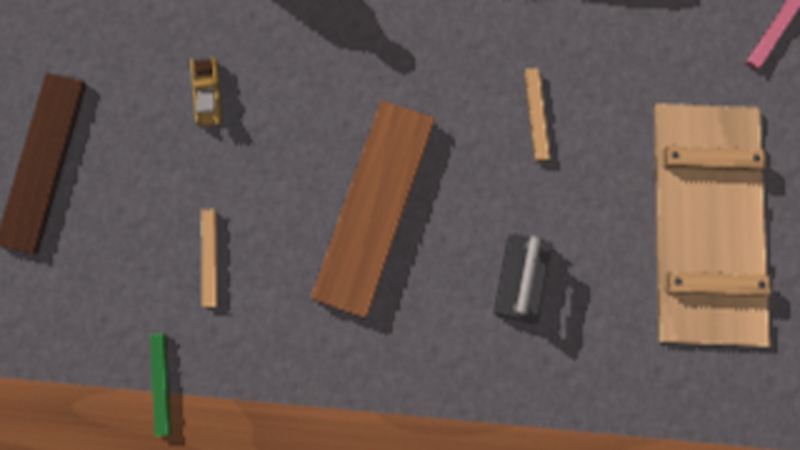

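Crop agrees: brown billet, dark blank, two plain light stickers, and the iron weight with bright bar. Now go to the billet.

```bash
cat >> h.py <<'E'
from scipy.spatial.transform import Rotation as Ro
def to(x,y,z,yaw):
    """mm, deg: print tool-frame offset cm / dr deg to get there, fingers down, tool x along yaw (mod 180)"""
    s=env.state(); R=np.array(s['eef_rot']); p=np.array(s['eef_pos'])
    cur=np.degrees(np.arctan2(R[1,0],R[0,0])); yaw=cur+(yaw-cur+90)%180-90
    a=np.radians(yaw); T=np.array([[np.cos(a),np.sin(a),0],[np.sin(a),-np.cos(a),0],[0,0,-1]])
    print('cur',np.round(p*1000,1),round(cur,1),'open',round(s['opening']*1000,1),'F',np.round(s['ft_force'],1),'t',round(s['t'],1))
    print('offset',np.round(R.T@(np.array([x,y,z])/1000-p)*100,2).tolist(),'dr',np.round(Ro.from_matrix(R.T@T).as_rotvec(degrees=True),1).tolist())
E
python3 - <<'E'
from h import *
P=pts('top',np.load('/tmp/top.npz')['d'])
P=P[:,180:312]; print(rect(P,.018,.030,(.495,-.01),.12))
to(496,-10,150,-13.9); to(496,-10,200,-13.9)
E
```

```text
{'c': array([494.7,  -8.1]), 'size': array([219.5,  60. ]), 'ang': -13.9, 'z': np.float64(24.1), 'n': 1951}
cur [ 247.6 -573.4  230.5] 23.4 open 85.5 F [ 0.1  0.7 -0.4] t 0.1
offset [45.15, -41.85, 8.12] dr [-0.1, 0.0, 37.3]
cur [ 247.6 -573.4  230.5] 23.4 open 85.5 F [ 0.1  0.7 -0.4] t 0.1
offset [45.15, -41.86, 3.12] dr [-0.1, 0.0, 37.3]
```

```bash
T='[45.15,-41.86,3.1]'; python3 -m pendant '{"offset":[[45.15,-41.86,3.1],[45.15,-41.86,3.1],[45.15,-41.86,3.1],[45.15,-41.86,3.1],[45.15,-41.86,3.1],[45.15,-41.86,3.1],[45.15,-41.86,3.1],[45.15,-41.86,3.1],[45.15,-41.86,3.1],[45.15,-41.86,3.1]],"dr":[[-0.1,0,37.3],[-0.1,0,37.3],[-0.1,0,37.3],[-0.1,0,37.3],[-0.1,0,37.3],[-0.1,0,37.3],[-0.1,0,37.3],[-0.1,0,37.3],[-0.1,0,37.3],[-0.1,0,37.3]],"gripper":[1,1,1,1,1,1,1,1,1,1]}'
python3 -c "
from h import *
to(496,-10,120,-13.9)"
```

```text
t: 1.1
eef_pos: [0.4493, -0.1158, 0.2061]
eef_rot: [[0.97, -0.241, 0.0], [-0.241, -0.97, -0.002], [0.001, 0.002, -1.0]]
ft_force: [0.4, 0.1, 0.2]
opening: 0.0855
cur [ 449.3 -115.8  206.1] -14.0 open 85.5 F [0.4 0.1 0.2] t 1.1
offset [1.98, -11.41, 8.59] dr [0.1, -0.0, -0.1]
```

```bash
python3 -m pendant '{"offset":[[2.0,-11.4,8.6],[2.0,-11.4,8.6],[2.0,-11.4,8.6],[2.0,-11.4,8.6],[2.0,-11.4,8.6],[2.0,-11.4,8.6]],"dr":[[0,0,0],[0,0,0],[0,0,0],[0,0,0],[0,0,0],[0,0,0]],"gripper":[1,1,1,1,1,1]}'
python3 -c "
from h import *
to(496,-10,6,-13.9)
im,d=grab('top'); cv2.imwrite('pics/b1.png',cv2.resize(im[150:330,180:400],None,fx=3,fy=3))
"
```

```text
t: 1.7
eef_pos: [0.4957, -0.0133, 0.1204]
eef_rot: [[0.97, -0.242, 0.0], [-0.242, -0.97, -0.002], [0.001, 0.002, -1.0]]
ft_force: [-0.4, -1.1, 0.2]
opening: 0.0855
cur [495.7 -13.3 120.4] -14.0 open 85.5 F [-0.4 -1.1  0.2] t 1.7
offset [-0.06, -0.35, 11.44] dr [0.1, -0.0, -0.1]
```

View pics/b1.png

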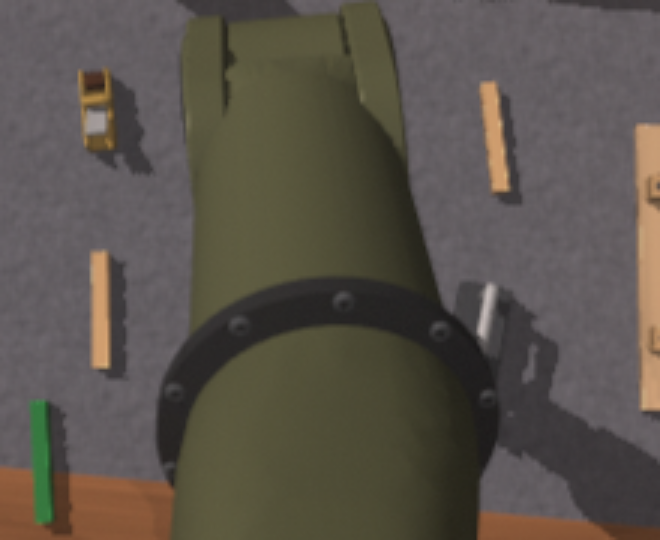

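The arm hides the billet from the top camera, but nothing looks disturbed. I descend.

```bash
python3 -m pendant '{"offset":[[0,-0.2,4],[0,-0.2,8],[0,-0.2,11.4],[0,-0.2,11.4],[0,-0.2,11.4]],"dr":[[0,0,0],[0,0,0],[0,0,0],[0,0,0],[0,0,0]],"gripper":[1,1,1,1,1]}'
python3 -c "
from h import *
to(496,-10,6,-13.9)
im,d=grab('scene'); cv2.imwrite('pics/b2.png',cv2.resize(im[120:270,220:380],None,fx=3.5,fy=3.5))
"
```

```text
t: 2.25
eef_pos: [0.4965, -0.0113, 0.0069]
eef_rot: [[0.97, -0.242, -0.0], [-0.242, -0.97, -0.002], [0.0, 0.002, -1.0]]
ft_force: [-0.2, -0.5, 1.1]
opening: 0.0852
cur [496.5 -11.3   6.9] -14.0 open 85.2 F [-0.2 -0.5  1.1] t 2.2
offset [-0.07, -0.11, 0.08] dr [0.1, -0.0, -0.1]
```

View pics/b2.png

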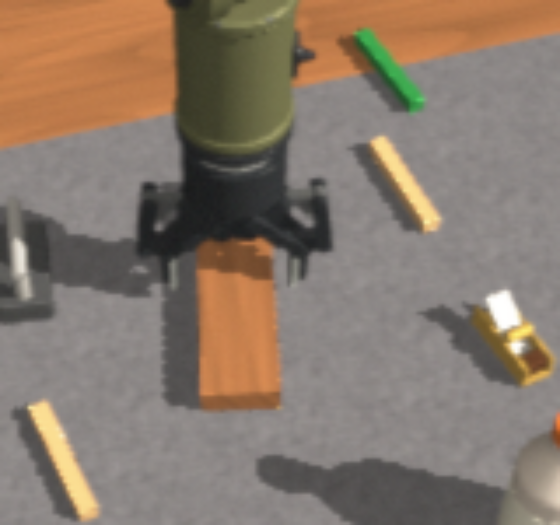

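Fingers (at about (165,270) and (300,270) in the crop) straddle the billet evenly. Close and lift.

```bash
python3 -m pendant '{"offset":[[0,-0.1,0],[0,-0.1,0],[0,-0.1,0],[0,-0.1,0],[0,-0.1,0],[0,-0.1,0],[0,-0.1,-1],[0,-0.1,-4],[0,-0.1,-8],[0,-0.1,-12]],"dr":[[0,0,0],[0,0,0],[0,0,0],[0,0,0],[0,0,0],[0,0,0],[0,0,0],[0,0,0],[0,0,0],[0,0,0]],"gripper":[-1,-1,-1,-1,-1,-1,-1,-1,-1,-1]}' 60
python3 -c "
from h import *
to(512.5,-361,127,3.1)"
```

```text
t: 3.3
eef_pos: [0.4959, -0.009, 0.128]
eef_rot: [[0.971, -0.241, -0.001], [-0.241, -0.971, -0.002], [-0.0, 0.002, -1.0]]
ft_force: [1.3, -0.4, -2.6]
opening: 0.0586
cur [495.9  -9.  128. ] -13.9 open 58.6 F [ 1.3 -0.4 -2.6] t 3.3
offset [10.07, 33.77, 0.16] dr [0.1, 0.0, -17.0]
```

```bash
python3 -m pendant '{"offset":[[0.5,2,0],[1.5,5,0],[2.7,9,0],[3.9,13,0],[5.1,17,0],[6.3,21,0],[7.5,25,0],[8.7,29,0],[9.6,32.2,0],[10.07,33.77,0.1]],"dr":[[0,0,0],[0,0,-2],[0,0,-4],[0,0,-6],[0,0,-8],[0,0,-10],[0,0,-12],[0,0,-14],[0,0,-16],[0,0,-17]],"gripper":[-1,-1,-1,-1,-1,-1,-1,-1,-1,-1]}'
python3 -m pendant '{"offset":[[0,0,1],[0,0,3],[0,0,5],[0,0,5],[0,0,5]],"dr":[[0,0,0],[0,0,0],[0,0,0],[0,0,0],[0,0,0]],"gripper":[-1,-1,-1,-1,-1]}'
python3 - <<'E'
from h import *
to(512.5,-361,40,3.1)
for n in('top','scene'):
    im,d=grab(n); P=pts(n,d); v,u=np.mgrid[:420,:560]
    s=env.state()['eef_pos']; Q=P.reshape(-1,3)
    c=im.reshape(-1,3).astype(int); 
    m=(Q[:,2]>.085)&(Q[:,2]<.105)&(np.abs(Q[:,0]-.512)<.2)&(np.abs(Q[:,1]+.361)<.06)&(c[:,2]>c[:,0]*1.6)
    A=Q[m]; print(n,m.sum(),np.median(A[:,2])); (x,y),(w,h),a=cv2.minAreaRect((A[:,:2]*1000).astype(np.float32)); print(x,y,w,h,a)
    if n=='scene': cv2.imwrite('pics/b3.png',cv2.resize(im[130:310,80:300],None,fx=3,fy=3))
E
```

```text
t: 4.3
eef_pos: [0.5115, -0.3655, 0.1264]
eef_rot: [[0.999, 0.05, -0.0], [0.05, -0.999, -0.004], [-0.0, 0.004, -1.0]]
ft_force: [-0.1, 0.1, -2.1]
opening: 0.0583
t: 4.8
eef_pos: [0.5131, -0.3599, 0.0759]
eef_rot: [[0.999, 0.054, -0.0], [0.054, -0.999, -0.001], [-0.0, 0.001, -1.0]]
ft_force: [0.0, 0.3, -1.2]
opening: 0.0582
cur [ 513.1 -359.9   75.9] 3.1 open 58.2 F [ 0.   0.3 -1.2] t 4.8
offset [-0.06, 0.1, 3.59] dr [0.0, 0.0, 0.0]
top 1851 0.091433695340802
510.35894775390625 -357.587158203125 219.6855010986328 61.6416015625 3.2632665634155273
scene 1273 0.0923471474222298
513.6484375 -354.59698486328125 220.9583740234375 72.21959686279297 2.8340470790863037
```

View pics/b3.png

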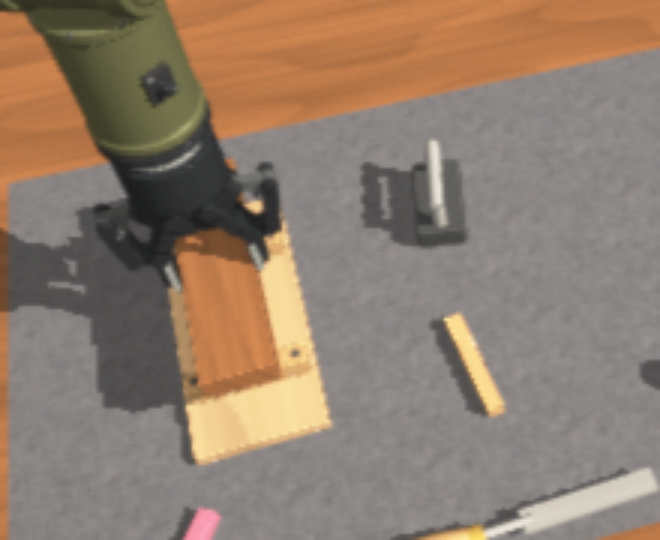

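Billet hangs centred over the bearers, within 2 mm. Lower it gently.

```bash
python3 -m pendant '{"offset":[[0.04,0.16,1.5],[0.04,0.16,2.8],[0.04,0.16,3.2],[0.04,0.16,3.4],[0.04,0.16,3.5],[0.04,0.16,3.5]],"dr":[[0,0,0],[0,0,0],[0,0,0],[0,0,0],[0,0,0],[0,0,0]],"gripper":[-1,-1,-1,-1,-1,-1]}'
python3 -m pendant '{"offset":[[0,0,0.1],[0,0,0.2],[0,0,0.3],[0,0,0.3]],"dr":[[0,0,0],[0,0,0],[0,0,0],[0,0,0]],"gripper":[-1,-1,-1,-1]}'
```

```text
t: 5.5
eef_pos: [0.5137, -0.3628, 0.0407]
eef_rot: [[0.999, 0.053, 0.0], [0.053, -0.999, -0.002], [0.0, 0.002, -1.0]]
ft_force: [-0.2, -0.7, -2.2]
opening: 0.0583
t: 5.9
eef_pos: [0.5139, -0.363, 0.0401]
eef_rot: [[0.999, 0.053, 0.001], [0.053, -0.999, -0.003], [0.001, 0.003, -1.0]]
ft_force: [-5.9, 2.8, 16.3]
opening: 0.0583
```

```bash
python3 -m pendant '{"offset":[[0,0,-0.4],[0,0,-0.4],[0,0,-0.4],[0,0,-0.4]],"dr":[[0,0,0],[0,0,0],[0,0,0],[0,0,0]],"gripper":[-1,-1,-1,-1]}'
python3 - <<'E'
from h import *
to(513.5,-361.5,40,3.1)
im,d=grab('top');P=pts('top',d); Q=P.reshape(-1,3);c=im.reshape(-1,3).astype(int)
m=(Q[:,2]>.048)&(Q[:,2]<.066)&(np.abs(Q[:,0]-.512)<.2)&(np.abs(Q[:,1]+.361)<.06)&(c[:,2]>c[:,0]*1.6)
A=Q[m]; print(m.sum(),np.median(A[:,2]),cv2.minAreaRect((A[:,:2]*1000).astype(np.float32)))
# board edges: fit board corners
b=(Q[:,2]>.006)&(Q[:,2]<.017)&(Q[:,1]<-.29)&(Q[:,1]>-.43)&(np.abs(Q[:,0]-.512)<.14)&(c[:,2]>c[:,0]*1.4)
print('board',cv2.minAreaRect((Q[b][:,:2]*1000).astype(np.float32)))
E
```

```text
t: 6.3
eef_pos: [0.5133, -0.3628, 0.0412]
eef_rot: [[0.999, 0.053, -0.0], [0.053, -0.999, -0.001], [-0.0, 0.001, -1.0]]
ft_force: [-1.1, 0.7, -2.7]
opening: 0.0583
cur [ 513.3 -362.8   41.2] 3.1 open 58.3 F [-1.1  0.7 -2.7] t 6.3
offset [0.02, -0.13, 0.12] dr [0.1, 0.0, -0.0]
1733 0.05669827892629244 ((510.7801818847656, -357.87664794921875), (220.37693786621094, 66.63190460205078), 3.3002140522003174)
board ((511.9173583984375, -359.7991943359375), (249.4077606201172, 111.41461944580078), 2.7974445819854736)
```

```bash
python3 -m pendant '{"offset":[[0,-0.1,0],[0,-0.1,0.1],[0,-0.1,0.2],[0,-0.1,0.2],[0,-0.1,0.2],[0,-0.1,0.2],[0,-0.1,0.2],[0,-0.1,-3],[0,-0.1,-7],[0,-0.1,-11]],"dr":[[0,0,0],[0,0,0],[0,0,0],[0,0,0],[0,0,0],[0,0,0],[0,0,0],[0,0,0],[0,0,0],[0,0,0]],"gripper":[-1,-1,-1,1,1,1,1,1,1,1]}'
python3 -c "
from h import *
to(612,-174,120,10.1)"
```

```text
t: 7.35
eef_pos: [0.5131, -0.3614, 0.1525]
eef_rot: [[0.999, 0.054, -0.001], [0.054, -0.999, -0.001], [-0.001, 0.001, -1.0]]
ft_force: [-0.0, -0.3, -0.1]
opening: 0.0853
cur [ 513.1 -361.4  152.5] 3.1 open 85.3 F [-0.  -0.3 -0.1] t 7.3
offset [10.88, -18.19, 3.23] dr [0.0, 0.0, -7.0]
```

```bash
python3 -m pendant '{"offset":[[3,-5,1],[6,-10,2],[9,-15,3],[10.88,-18.19,3.2],[10.88,-18.19,3.2],[10.88,-18.19,3.2],[10.88,-18.19,3.2]],"dr":[[0,0,-2],[0,0,-4],[0,0,-6],[0,0,-7],[0,0,-7],[0,0,-7],[0,0,-7]],"gripper":[1,1,1,1,1,1,1]}'
cat > m.py <<'E'
from h import *
import sys
def meas(lo,hi,tag=None,view='top',cx=.512,cy=-.361,rx=.15,ry=.09):
    im,d=grab(view);P=pts(view,d);Q=P.reshape(-1,3)
    m=((Q[:,2]>lo)&(Q[:,2]<hi)&(np.abs(Q[:,0]-cx)<rx)&(np.abs(Q[:,1]-cy)<ry)).reshape(420,560).astype(np.uint8)
    n,l,st,_=cv2.connectedComponentsWithStats(m)
    for i in range(1,n):
        if st[i,4]>60:
            A=P[l==i]; r=cv2.minAreaRect((A[:,:2]*1000).astype(np.float32)); print(view,st[i,4],'z',round(np.median(A[:,2])*1000,1),np.round(r[0],1),np.round(r[1],1),round(r[2],1))
    return im
E
python3 - <<'E'
from m import *
to(612,-174,4,10.1); print(env.state()['q'].round(2))
for v in('top','scene'):
    print('board');meas(.006,.017,view=v); print('bear');meas(.027,.037,view=v); print('billet'); meas(.050,.062,view=v)
E
```

```text
t: 8.05
eef_pos: [0.612, -0.1751, 0.1192]
eef_rot: [[0.985, 0.175, -0.001], [0.175, -0.985, -0.003], [-0.001, 0.002, -1.0]]
ft_force: [-0.7, -0.8, 0.2]
opening: 0.0852
cur [ 612.  -175.1  119.2] 10.1 open 85.2 F [-0.7 -0.8  0.2] t 8.1
offset [0.03, -0.14, 11.52] dr [0.1, 0.1, -0.0]
[ 0.44  0.64 -0.34  1.61  0.25  0.94 -1.39]
board
bear
billet
board
scene 1152 z 12.0 [ 512.3 -363.1] [255.4 111.1] 2.7
scene 62 z 12.3 [ 410.7 -414.3] [41.1 16.2] 3.7
scene 222 z 12.5 [ 503.3 -409.3] [109.6  17.6] 3.0
bear
scene 63 z 31.8 [ 576.5 -319.4] [19.4 20.8] 89.2
billet
scene 1758 z 56.1 [ 512.8 -362.4] [222.2  60.6] 3.1
```

Scene camera: billet at (512.8,-362.4), 3.1°, underside ≈32 mm; base (512.3–513.4, -362.4…-363.1). It is centred within about 1 mm. Next sticker A.

```bash
python3 -m pendant '{"offset":[[0.1,0,4],[0.1,0,8],[0.1,0,10.5],[0.1,0,11.4],[0.1,0,11.4],[0.1,0,11.4],[0.1,0,11.4],[0.1,0,11.4],[0.1,0,11.4],[0.1,0,11.4]],"dr":[[0,0,0],[0,0,0],[0,0,0],[0,0,0],[0,0,0],[0,0,0],[0,0,0],[0,0,0],[0,0,0],[0,0,0]],"gripper":[1,1,1,1,1,-1,-1,-1,-1,-1]}' 40
python3 -m pendant '{"offset":[[0,0,0],[0,0,0],[0,0,0],[0,0,-3],[0,0,-7],[0,0,-11]],"dr":[[0,0,0],[0,0,0],[0,0,0],[0,0,0],[0,0,0],[0,0,0]],"gripper":[-1,-1,-1,-1,-1,-1]}'
python3 - <<'E'
from h import *
a=np.radians(3.1);B=np.array([513,-361.7]);
for s in(1,-1): print(B+s*65*np.array([np.cos(a),np.sin(a)]))
p=B+65*np.array([np.cos(a),np.sin(a)])
to(p[0],p[1],115,93.1)
E
```

```text
t: 9.35
eef_pos: [0.6137, -0.1744, 0.006]
eef_rot: [[0.985, 0.175, 0.001], [0.175, -0.985, -0.002], [0.001, 0.002, -1.0]]
ft_force: [-3.9, -0.1, 26.6]
opening: 0.0128
t: 9.95
eef_pos: [0.6128, -0.1739, 0.116]
eef_rot: [[0.985, 0.175, -0.001], [0.175, -0.985, -0.001], [-0.002, 0.001, -1.0]]
ft_force: [0.4, -0.5, -1.1]
opening: 0.0129
[ 577.90488357 -358.18487716]
[ 448.09511643 -365.21512284]
cur [ 612.8 -173.9  116. ] 10.1 open 12.9 F [ 0.4 -0.5 -1.1] t 9.9
offset [-6.66, 17.54, 0.12] dr [-0.0, 0.1, -83.0]
```

```bash
python3 -m pendant '{"offset":[[-0.6,1.7,0],[-1.3,3.5,0],[-2,5.3,0],[-2.7,7,0],[-3.4,8.8,0],[-4,10.5,0],[-4.7,12.3,0],[-5.4,14,0],[-6,15.8,0],[-6.66,17.54,0]],"dr":[[0,0,-8],[0,0,-16],[0,0,-24],[0,0,-32],[0,0,-40],[0,0,-48],[0,0,-56],[0,0,-64],[0,0,-72],[0,0,-80]],"gripper":[-1,-1,-1,-1,-1,-1,-1,-1,-1,-1]}'
python3 -m pendant '{"offset":[[0,0,0],[0,0,0],[0,0,1],[0,0,3],[0,0,3.5],[0,0,3.5],[0,0,3.5]],"dr":[[0,0,-3],[0,0,-3],[0,0,-3],[0,0,-3],[0,0,-3],[0,0,-3],[0,0,-3]],"gripper":[-1,-1,-1,-1,-1,-1,-1]}'
python3 - <<'E'
from m import *
to(577.9,-358.2,62,93.1)
im=meas(.080,.105,view='scene',cx=.578,cy=-.36,rx=.08)
cv2.imwrite('pics/s1.png',cv2.resize(im[130:310,80:300],None,fx=3,fy=3))
E
```

```text
t: 10.95
eef_pos: [0.578, -0.3593, 0.1154]
eef_rot: [[-0.007, 1.0, -0.0], [1.0, 0.007, -0.002], [-0.002, -0.0, -1.0]]
ft_force: [-0.2, -0.2, -0.2]
opening: 0.0126
t: 11.65
eef_pos: [0.5789, -0.3581, 0.081]
eef_rot: [[-0.054, 0.999, 0.001], [0.999, 0.054, -0.002], [-0.002, 0.0, -1.0]]
ft_force: [-0.3, -0.0, 0.7]
opening: 0.0123
cur [ 578.9 -358.1   81. ] 93.1 open 12.3 F [-0.3 -0.   0.7] t 11.7
offset [-0.01, -0.1, 1.9] dr [0.0, 0.1, -0.0]
scene 156 z 88.5 [ 582.1 -340. ] [25.1 63.5] 21.4
scene 81 z 88.0 [ 581.1 -392.6] [34.7 16.5] 88.9
```

View pics/s1.png

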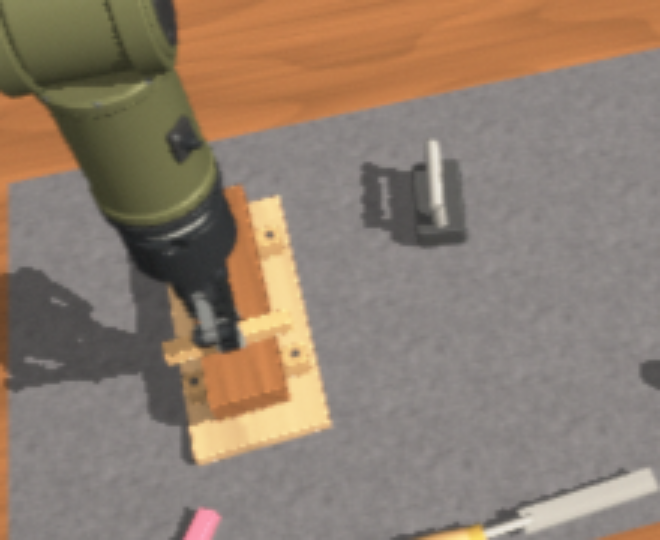

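Sticker A is held square, roughly centred over the billet (crop ~(225,340)). Lower it.

```bash
python3 -m pendant '{"offset":[[0,-0.1,1],[0,-0.1,1.5],[0,-0.1,1.7],[0,-0.1,1.8],[0,-0.1,1.9],[0,-0.1,1.9]],"dr":[[0,0,0],[0,0,0],[0,0,0],[0,0,0],[0,0,0],[0,0,0]],"gripper":[-1,-1,-1,-1,-1,-1]}'
```

```text
t: 12.3
eef_pos: [0.5775, -0.3586, 0.0621]
eef_rot: [[-0.053, 0.999, 0.0], [0.999, 0.053, -0.002], [-0.002, 0.0, -1.0]]
ft_force: [-2.0, 0.8, 3.8]
opening: 0.0124
```

Contact at the expected height; release gently (partial opening first) and go up.

```bash
python3 -m pendant '{"offset":[[0,0,0],[0,0,0],[0,0,0],[0,0,0],[0,0,-1],[0,0,-4],[0,0,-8],[0,0,-8]],"dr":[[0,0,0],[0,0,0],[0,0,0],[0,0,0],[0,0,0],[0,0,0],[0,0,0],[0,0,0]],"gripper":[0,0.3,0.5,0.5,0.5,1,1,1]}'
python3 - <<'E'
from h import *
to(429.2,154.8,142,7.0); print(env.state()['q'].round(2))
E
```

```text
t: 13.1
eef_pos: [0.5807, -0.3587, 0.1482]
eef_rot: [[-0.053, 0.999, 0.009], [0.999, 0.053, -0.005], [-0.006, 0.009, -1.0]]
ft_force: [0.9, 0.2, -0.7]
opening: 0.0853
cur [ 580.7 -358.7  148.2] 93.1 open 85.3 F [ 0.9  0.2 -0.7] t 13.1
offset [52.09, -12.38, 0.23] dr [0.6, -0.1, 86.1]
[ 0.92  0.74 -0.76  1.45  0.54  1.15  0.13]
```

```bash
python3 -m pendant '{"offset":[[5,-1.2,0],[10,-2.4,0],[15,-3.6,0],[20,-4.8,0],[25,-6,0],[30,-7.2,0],[35,-8.4,0],[40,-9.6,0],[45,-10.8,0],[50,-12,0]],"dr":[[0,0,8],[0,0,16],[0,0,24],[0,0,32],[0,0,40],[0,0,48],[0,0,56],[0,0,64],[0,0,72],[0,0,80]],"gripper":[1,1,1,1,1,1,1,1,1,1]}'
python3 -m pendant '{"offset":[[0,0,0],[0,0,0],[0,0,0]],"dr":[[0,0,0],[0,0,0],[0,0,0]],"gripper":[1,1,1]}'
python3 - <<'E'
from m import *
to(429.2,154.8,60,7.3); 
for v in('top','scene'):
  print('st');meas(.065,.075,view=v); print('bil');meas(.051,.061,view=v)
E
```

```text
t: 14.1
eef_pos: [0.4355, 0.1195, 0.1415]
eef_rot: [[0.974, 0.228, 0.002], [0.228, -0.974, -0.001], [0.001, 0.001, -1.0]]
ft_force: [0.9, 0.8, -0.9]
opening: 0.0853
t: 14.4
eef_pos: [0.4365, 0.1163, 0.141]
eef_rot: [[0.972, 0.234, 0.001], [0.234, -0.972, -0.002], [-0.0, 0.002, -1.0]]
ft_force: [-0.8, 0.4, 0.3]
opening: 0.0854
cur [436.5 116.3 141. ] 13.5 open 85.4 F [-0.8  0.4  0.3] t 14.4
offset [0.19, -3.93, 8.09] dr [0.1, -0.0, 6.2]
st
top 237 z 69.7 [ 576.  -357.7] [ 14.3 101.6] 3.0
bil
top 316 z 55.7 [ 603.6 -354.4] [34.6 60.9] 4.8
top 1684 z 55.7 [ 485.6 -357.7] [170.1  91.9] 2.0
st
scene 250 z 69.8 [ 578.1 -360.1] [18.9 99.7] 4.4
bil
scene 1180 z 56.1 [ 481.8 -364.1] [162.2  60.6] 3.3
scene 421 z 56.1 [ 603.1 -359.3] [42.1 96.7] 2.7
```

Sticker A sits at 3.0°, within about 1.5 mm of the bearer. Now sticker B.

```bash
python3 -m pendant '{"offset":[[0.1,-2,2],[0.1,-3.93,5],[0.1,-3.93,9],[0.1,-3.93,12],[0.1,-3.93,13.3],[0.1,-3.93,13.3],[0.1,-3.93,13.3]],"dr":[[0,0,3],[0,0,6.2],[0,0,6.2],[0,0,6.2],[0,0,6.2],[0,0,6.2],[0,0,6.2]],"gripper":[1,1,1,1,1,1,1]}'
python3 -m pendant '{"offset":[[0,0,0],[0,0,0],[0,0,0],[0,0,0],[0,0,0],[0,0,0],[0,0,0],[0,0,-3],[0,0,-7],[0,0,-11]],"dr":[[0,0,0],[0,0,0],[0,0,0],[0,0,0],[0,0,0],[0,0,0],[0,0,0],[0,0,0],[0,0,0],[0,0,0]],"gripper":[-1,-1,-1,-1,-1,-1,-1,-1,-1,-1]}' 40
python3 - <<'E'
from h import *
to(448.1,-365.2,120,93.1)
E
```

```text
t: 15.3
eef_pos: [0.4282, 0.1551, 0.0078]
eef_rot: [[0.992, 0.126, -0.0], [0.126, -0.992, -0.002], [-0.0, 0.002, -1.0]]
ft_force: [-0.5, 0.6, 0.5]
opening: 0.0856
t: 16.3
eef_pos: [0.4272, 0.1557, 0.1188]
eef_rot: [[0.992, 0.127, -0.002], [0.127, -0.992, -0.002], [-0.002, 0.002, -1.0]]
ft_force: [1.5, -0.5, -0.8]
opening: 0.0126
cur [427.2 155.7 118.8] 7.3 open 12.6 F [ 1.5 -0.5 -0.8] t 16.3
offset [-4.56, 51.93, -0.02] dr [0.0, 0.2, -85.8]
```

```bash
python3 -m pendant '{"offset":[[-0.3,3,0],[-0.7,8,0],[-1.2,13,0],[-1.6,18,0],[-2,23,0],[-2.5,28,0],[-3,33,0],[-3.4,38,0],[-3.8,43,0],[-4.2,47,0]],"dr":[[0,0,-8],[0,0,-16],[0,0,-24],[0,0,-32],[0,0,-40],[0,0,-48],[0,0,-56],[0,0,-64],[0,0,-72],[0,0,-80]],"gripper":[-1,-1,-1,-1,-1,-1,-1,-1,-1,-1]}'
python3 -m pendant '{"offset":[[0,0,0],[0,0,0],[0,0,0]],"dr":[[0,0,0],[0,0,0],[0,0,0]],"gripper":[-1,-1,-1]}'
python3 - <<'E'
from h import *
to(448.1,-365.2,84,93.1)
E
```

```text
t: 17.3
eef_pos: [0.4454, -0.3162, 0.1186]
eef_rot: [[0.042, 0.999, 0.0], [0.999, -0.042, -0.002], [-0.002, 0.0, -1.0]]
ft_force: [1.8, 0.2, 0.4]
opening: 0.0123
t: 17.6
eef_pos: [0.4458, -0.3126, 0.1185]
eef_rot: [[0.047, 0.999, -0.0], [0.999, -0.047, -0.001], [-0.001, -0.0, -1.0]]
ft_force: [0.6, 0.4, 0.0]
opening: 0.0122
cur [ 445.8 -312.6  118.5] 87.3 open 12.2 F [0.6 0.4 0. ] t 17.6
offset [-5.24, 0.48, 3.45] dr [-0.0, 0.1, -5.8]
```

```bash
python3 -m pendant '{"offset":[[-2.5,0.2,0],[-5.24,0.48,1],[-5.24,0.48,3],[-5.24,0.48,3.5],[-5.24,0.48,3.5],[-5.24,0.48,3.5]],"dr":[[0,0,-3],[0,0,-5.8],[0,0,-5.8],[0,0,-5.8],[0,0,-5.8],[0,0,-5.8]],"gripper":[-1,-1,-1,-1,-1,-1]}'
python3 - <<'E'
from m import *
to(448.1,-365.2,64,93.1)
im=meas(.082,.1,view='scene',cx=.448,cy=-.365,rx=.08)
meas(.082,.1,view='top',cx=.448,cy=-.365,rx=.08)
E
```

```text
t: 18.2
eef_pos: [0.449, -0.3651, 0.0845]
eef_rot: [[-0.056, 0.998, 0.001], [0.998, 0.056, -0.002], [-0.002, 0.001, -1.0]]
ft_force: [-1.0, 0.9, 0.1]
opening: 0.0123
cur [ 449.  -365.1   84.5] 93.2 open 12.3 F [-1.   0.9  0.1] t 18.2
offset [-0.0, -0.09, 2.05] dr [0.0, 0.1, 0.1]
scene 216 z 89.7 [ 453.4 -363.8] [ 32.7 100.1] 11.4
top 165 z 90.3 [ 446.5 -342.6] [28.4 60.5] 19.5
```

```bash
python3 -m pendant '{"offset":[[-0.1,-0.05,1],[-0.1,-0.05,1.6],[-0.1,-0.05,1.9],[-0.1,-0.05,2.05],[-0.1,-0.05,2.1],[-0.1,-0.05,2.1]],"dr":[[0,0,0],[0,0,0],[0,0,0],[0,0,0],[0,0,0],[0,0,0]],"gripper":[-1,-1,-1,-1,-1,-1]}'
```

```text
t: 18.9
eef_pos: [0.4472, -0.3676, 0.0641]
eef_rot: [[-0.054, 0.999, -0.001], [0.999, 0.054, -0.003], [-0.003, -0.001, -1.0]]
ft_force: [-7.1, 2.6, 19.7]
opening: 0.0125
```

```bash
python3 -m pendant '{"offset":[[0.05,0,-0.08],[0.05,0,-0.08],[0.05,0,-0.08]],"dr":[[0,0,0],[0,0,0],[0,0,0]],"gripper":[-1,-1,-1]}'
```

```text
t: 19.2
eef_pos: [0.4472, -0.3675, 0.0642]
eef_rot: [[-0.053, 0.999, -0.001], [0.999, 0.053, -0.003], [-0.003, -0.001, -1.0]]
ft_force: [-3.4, 0.4, 11.1]
opening: 0.0123
```

```bash
python3 -m pendant '{"offset":[[0,0,-0.2],[0.1,0.05,-0.2],[0.1,0.05,-0.2],[0.1,0.05,-0.2]],"dr":[[0,0,0],[0,0,0],[0,0,0],[0,0,0]],"gripper":[-1,-1,-1,-1]}'
```

```text
t: 19.6
eef_pos: [0.4481, -0.3659, 0.0651]
eef_rot: [[-0.054, 0.999, -0.0], [0.999, 0.054, -0.001], [-0.001, -0.0, -1.0]]
ft_force: [0.4, 0.2, -0.2]
opening: 0.0126
```

Spot on; lower 1 mm and release.

```bash
python3 -m pendant '{"offset":[[0,0,0.1],[0,0,0.12],[0,0,0.12],[0,0,0.12],[0,0,0.12],[0,0,0.1],[0,0,-1],[0,0,-4],[0,0,-8],[0,0,-8]],"dr":[[0,0,0],[0,0,0],[0,0,0],[0,0,0],[0,0,0],[0,0,0],[0,0,0],[0,0,0],[0,0,0],[0,0,0]],"gripper":[-1,-1,0,0.3,0.5,0.5,0.5,1,1,1]}'
python3 - <<'E'
from h import *
to(514,344.8,145,-7.3)
E
```

```text
t: 20.6
eef_pos: [0.4511, -0.3665, 0.151]
eef_rot: [[-0.054, 0.998, 0.007], [0.999, 0.054, -0.006], [-0.006, 0.007, -1.0]]
ft_force: [0.5, 0.7, 0.5]
opening: 0.0855
cur [ 451.1 -366.5  151. ] 93.1 open 85.5 F [0.5 0.7 0.5] t 20.6
offset [70.69, 10.14, 0.22] dr [0.1, 0.6, -79.6]
```

```bash
python3 -m pendant '{"offset":[[4.7,0.7,0],[9.4,1.4,0],[14.1,2.1,0],[18.8,2.8,0],[23.5,3.5,0],[28.2,4.2,0],[32.9,4.9,0],[37.6,5.6,0],[42.3,6.3,0],[47,7,0]],"dr":[[0,0,-7],[0,0,-14],[0,0,-21],[0,0,-28],[0,0,-35],[0,0,-42],[0,0,-49],[0,0,-56],[0,0,-63],[0,0,-70]],"gripper":[1,1,1,1,1,1,1,1,1,1]}'
python3 -m pendant '{"offset":[[0,0,0],[0,0,0],[0,0,0]],"dr":[[0,0,0],[0,0,0],[0,0,0]],"gripper":[1,1,1]}'
python3 - <<'E'
from m import *
to(514,344.8,80,-7.3)
for v in('top','scene'):
  print('st');meas(.065,.075,view=v); print('bil');meas(.051,.061,view=v);print('blank');meas(.01,.021,view=v,cx=.513,cy=.345,rx=.12,ry=.06)
E
```

```text
t: 21.6
eef_pos: [0.4927, 0.1088, 0.145]
eef_rot: [[-0.958, 0.286, 0.001], [0.286, 0.958, -0.002], [-0.001, -0.002, -1.0]]
ft_force: [1.9, -0.2, 0.4]
opening: 0.0851
t: 21.9
eef_pos: [0.4926, 0.1058, 0.1445]
eef_rot: [[-0.956, 0.293, -0.0], [0.293, 0.956, -0.003], [-0.001, -0.003, -1.0]]
ft_force: [-0.7, -0.2, -0.1]
opening: 0.0855
cur [492.6 105.8 144.5] 163.0 open 85.5 F [-0.7 -0.2 -0.1] t 21.9
offset [4.95, 23.5, 6.38] dr [-0.2, 0.0, -9.7]
st
top 238 z 69.5 [ 576.2 -357.3] [ 14.8 100.1] 3.7
top 244 z 69.7 [ 446.8 -363.1] [ 14.4 100.1] 2.8
bil
top 317 z 55.7 [ 603.6 -354.4] [35.8 61.9] 5.7
top 1124 z 55.7 [ 512.6 -359.5] [115.3  61.1] 3.1
top 292 z 55.6 [ 421.1 -362.6] [37.2 64.7] 2.5
blank
top 983 z 16.5 [502.6 348. ] [ 43.6 170.5] 83.2
st
scene 209 z 69.7 [ 448.8 -365.7] [18.9 99.2] 3.3
scene 251 z 69.5 [ 578.2 -359.9] [18.3 99.7] 1.7
bil
scene 177 z 56.2 [ 416.9 -367.3] [30.  59.5] 0.5
scene 852 z 56.2 [ 506.9 -365.8] [109.4  75.4] 1.1
scene 400 z 56.1 [ 603.4 -359.4] [41.2 73.1] 2.9
blank
scene 790 z 15.2 [514.1 343.7] [ 44.7 193.2] 83.1
```

Both stickers are over their bearers to about 1 mm. On to the blank.

```bash
python3 -m pendant '{"offset":[[1,4.8,0],[2,9.5,0],[3,14.3,0],[4,19,0],[4.95,23.5,1],[4.95,23.5,5],[4.95,23.5,9],[4.95,23.5,12],[4.95,23.5,12],[4.95,23.5,12]],"dr":[[0,0,-2],[0,0,-4],[0,0,-6],[0,0,-8],[0,0,-9.8],[0,0,-9.8],[0,0,-9.8],[0,0,-9.8],[0,0,-9.8],[0,0,-9.8]],"gripper":[1,1,1,1,1,1,1,1,1,1]}'
python3 - <<'E'
from m import *
to(513.5,344.8,7,-7.2); print(env.state()['q'].round(2))
E
```

```text
t: 23.2
eef_pos: [0.5138, 0.3462, 0.0247]
eef_rot: [[-0.992, 0.124, -0.001], [0.124, 0.992, -0.001], [0.0, -0.001, -1.0]]
ft_force: [-0.2, -0.1, 0.8]
opening: 0.0852
cur [513.8 346.2  24.7] 172.9 open 85.2 F [-0.2 -0.1  0.8] t 23.2
offset [0.01, -0.14, 1.77] dr [-0.1, -0.0, 0.1]
[-0.1   0.9  -0.97  1.74  0.88  1.    0.03]
```

```bash
python3 -m pendant '{"offset":[[0,-0.1,1],[0,-0.1,1.85],[0,-0.1,1.85],[0,-0.1,1.85],[0,-0.1,1.85],[0,-0.1,1.85],[0,-0.1,1.85],[0,-0.1,0],[0,-0.1,-4],[0,-0.1,-9]],"dr":[[0,0,0],[0,0,0],[0,0,0],[0,0,0],[0,0,0],[0,0,0],[0,0,0],[0,0,0],[0,0,0],[0,0,0]],"gripper":[1,1,-1,-1,-1,-1,-1,-1,-1,-1]}' 60
python3 -m pendant '{"offset":[[0,0,-1],[0,0,-3],[0,0,-3]],"dr":[[0,0,0],[0,0,0],[0,0,0]],"gripper":[-1,-1,-1]}'
python3 - <<'E'
from m import *
to(513,-361.7,145,3.1)
E
```

```text
t: 24.2
eef_pos: [0.5126, 0.3444, 0.1147]
eef_rot: [[-0.992, 0.123, -0.003], [0.123, 0.992, -0.004], [0.003, -0.004, -1.0]]
ft_force: [0.8, 0.1, -1.9]
opening: 0.0401
t: 24.5
eef_pos: [0.514, 0.3466, 0.1473]
eef_rot: [[-0.992, 0.124, 0.003], [0.124, 0.992, 0.001], [-0.003, 0.001, -1.0]]
ft_force: [0.6, -0.6, -1.2]
opening: 0.04
cur [514.  346.6 147.3] 172.9 open 40.0 F [ 0.6 -0.6 -1.2] t 24.5
offset [-8.66, -70.29, 0.16] dr [0.1, 0.2, -10.2]
```

```bash
python3 -m pendant '{"offset":[[-0.2,-2,0],[-0.6,-5,0],[-1,-9,0],[-1.6,-13,0],[-2.1,-17,0],[-2.6,-21,0],[-3.1,-25,0],[-3.6,-29,0],[-4,-33,0],[-4.5,-37,0]],"dr":[[0,0,-0.5],[0,0,-1],[0,0,-1.5],[0,0,-2],[0,0,-2.5],[0,0,-3],[0,0,-3.5],[0,0,-4],[0,0,-4.5],[0,0,-5]],"gripper":[-1,-1,-1,-1,-1,-1,-1,-1,-1,-1]}'
python3 -c "
from h import *
to(513,-361.7,145,3.1)"
```

```text
t: 25.5
eef_pos: [0.5116, -0.0291, 0.1441]
eef_rot: [[-0.999, 0.036, -0.001], [0.036, 0.999, -0.002], [0.001, -0.002, -1.0]]
ft_force: [0.6, -0.2, -1.0]
opening: 0.0402
cur [511.6 -29.1 144.1] 177.9 open 40.2 F [ 0.6 -0.2 -1. ] t 25.5
offset [-1.35, -33.23, -0.03] dr [-0.1, -0.1, -5.2]
```

```bash
python3 -m pendant '{"offset":[[-0.1,-4,0],[-0.3,-8,0],[-0.5,-12,0],[-0.7,-16,0],[-0.9,-20,0],[-1.1,-24,0],[-1.2,-28,0],[-1.3,-31,0],[-1.35,-32.8,0],[-1.35,-32.8,0]],"dr":[[0,0,-0.5],[0,0,-1],[0,0,-1.6],[0,0,-2.2],[0,0,-2.8],[0,0,-3.4],[0,0,-4],[0,0,-4.6],[0,0,-5.2],[0,0,-5.2]],"gripper":[-1,-1,-1,-1,-1,-1,-1,-1,-1,-1]}'
python3 -m pendant '{"offset":[[0,0,2],[0,0,4],[0,0,5],[0,0,5],[0,0,5]],"dr":[[0,0,0],[0,0,0],[0,0,0],[0,0,0],[0,0,0]],"gripper":[-1,-1,-1,-1,-1]}'
python3 - <<'E'
from m import *
to(513,-361.7,77,3.1)
meas(.095,.112,view='top');im=meas(.095,.112,view='scene')
cv2.imwrite('pics/k1.png',cv2.resize(im[130:310,80:300],None,fx=3,fy=3))
E
```

```text
t: 26.5
eef_pos: [0.5125, -0.3589, 0.1435]
eef_rot: [[-0.999, -0.049, -0.002], [-0.049, 0.999, -0.001], [0.002, -0.001, -1.0]]
ft_force: [0.7, 0.6, -2.7]
opening: 0.04
t: 27.0
eef_pos: [0.514, -0.355, 0.0952]
eef_rot: [[-0.998, -0.055, -0.0], [-0.055, 0.998, -0.001], [0.0, -0.001, -1.0]]
ft_force: [-0.2, -0.0, 0.0]
opening: 0.0399
cur [ 514.  -355.    95.2] -176.8 open 39.9 F [-0.2 -0.   0. ] t 27.0
offset [0.14, -0.66, 1.82] dr [-0.1, -0.0, 0.1]
top 468 z 104.0 [ 571.9 -349.4] [72.4 43.6] 3.5
top 723 z 104.3 [ 462.7 -352.7] [88.3 50.1] 4.9
scene 877 z 105.1 [ 541.2 -357.3] [ 66.5 143.6] 84.7
```

View pics/k1.png

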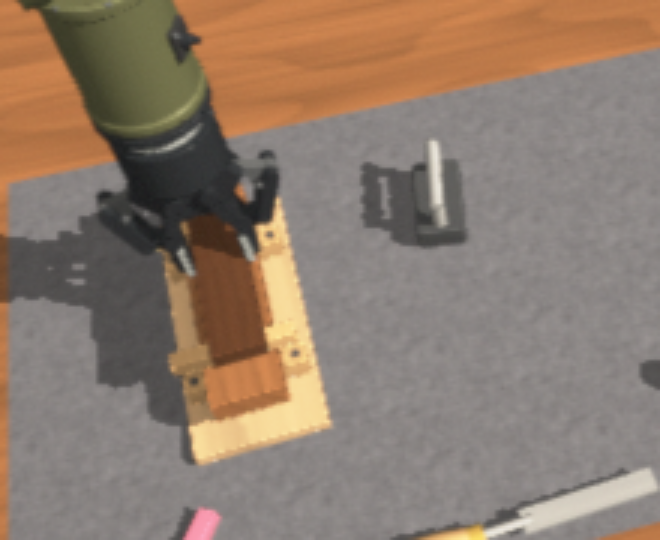

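Blank held square but still ~6 mm to the left; shift and lower.

```bash
python3 -m pendant '{"offset":[[0.15,-0.6,0],[0.15,-0.6,0.8],[0.15,-0.6,1.3],[0.15,-0.6,1.5],[0.15,-0.6,1.5],[0.15,-0.6,1.5]],"dr":[[0,0,0],[0,0,0],[0,0,0],[0,0,0],[0,0,0],[0,0,0]],"gripper":[-1,-1,-1,-1,-1,-1]}'
python3 -c "
from h import *
to(512.7,-361.7,76.7,3.1)"
```

```text
t: 27.7
eef_pos: [0.5128, -0.3617, 0.0804]
eef_rot: [[-0.999, -0.054, 0.0], [-0.054, 0.999, -0.001], [-0.0, -0.001, -1.0]]
ft_force: [0.6, -0.4, -1.7]
opening: 0.0399
cur [ 512.8 -361.7   80.4] -176.9 open 39.9 F [ 0.6 -0.4 -1.7] t 27.7
offset [0.01, -0.0, 0.37] dr [-0.1, 0.0, 0.0]
```

```bash
python3 -m pendant '{"offset":[[0,0,0.15],[0,0,0.25],[0,0,0.32],[0,0,0.38],[0,0,0.38]],"dr":[[0,0,0],[0,0,0],[0,0,0],[0,0,0],[0,0,0]],"gripper":[-1,-1,-1,-1,-1]}'
```

```text
t: 28.2
eef_pos: [0.5127, -0.3618, 0.0767]
eef_rot: [[-0.999, -0.054, 0.0], [-0.054, 0.999, -0.002], [-0.0, -0.002, -1.0]]
ft_force: [0.1, -0.9, -1.7]
opening: 0.04
```

```bash
python3 -m pendant '{"offset":[[0,0,0.06],[0,0,0.1],[0,0,0.1]],"dr":[[0,0,0],[0,0,0],[0,0,0]],"gripper":[-1,-1,-1]}'
```

```text
t: 28.5
eef_pos: [0.5127, -0.3618, 0.0765]
eef_rot: [[-0.999, -0.054, 0.0], [-0.054, 0.999, -0.002], [-0.0, -0.002, -1.0]]
ft_force: [-2.3, 0.6, 7.8]
opening: 0.0398
```

```bash
python3 -m pendant '{"offset":[[0,0,0.05],[0,0,0.08],[0,0,0.08]],"dr":[[0,0,0],[0,0,0],[0,0,0]],"gripper":[-1,-1,-1]}'
```

```text
t: 28.8
eef_pos: [0.5128, -0.3618, 0.0765]
eef_rot: [[-0.999, -0.054, 0.001], [-0.054, 0.999, -0.003], [-0.0, -0.003, -1.0]]
ft_force: [-4.2, 0.6, 12.5]
opening: 0.0404
```

```bash
python3 -m pendant '{"offset":[[0,0,-0.1],[0,0,-0.1],[0,0,-0.1],[0,0,-0.1],[0,0,-0.1],[0,0,-2],[0,0,-5],[0,0,-9],[0,0,-9]],"dr":[[0,0,0],[0,0,0],[0,0,0],[0,0,0],[0,0,0],[0,0,0],[0,0,0],[0,0,0],[0,0,0]],"gripper":[-1,1,1,1,1,1,1,1,1]}'
python3 -c "
from h import *
to(437.5,-169.5,110,-6.9)"
```

```text
t: 29.7
eef_pos: [0.5157, -0.361, 0.1717]
eef_rot: [[-0.998, -0.055, 0.008], [-0.055, 0.999, -0.004], [-0.008, -0.005, -1.0]]
ft_force: [0.4, -0.2, -0.7]
opening: 0.0858
cur [ 515.7 -361.   171.7] -176.9 open 85.8 F [ 0.4 -0.2 -0.7] t 29.7
offset [6.81, 19.58, 6.02] dr [-0.2, 0.5, 10.0]
```

```bash
python3 -m pendant '{"offset":[[1.5,4.9,0],[3,9.8,1],[4.5,14.7,3],[6.5,19.5,5],[6.5,19.5,5.7],[6.5,19.5,5.7],[6.5,19.5,5.7]],"dr":[[0,0,2.5],[0,0,5],[0,0,7.5],[0,0,10],[0,0,10],[0,0,10],[0,0,10]],"gripper":[1,1,1,1,1,1,1]}'
python3 - <<'E'
from m import *
to(437.8,-169.5,36,-6.9); to(437.8,-169.5,70,-6.9)
for v in('top','scene'):
  print('blank');meas(.08,.092,view=v); print('st');meas(.065,.075,view=v)
  print('bar');meas(.05,.066,view=v,cx=.437,cy=-.17,rx=.06,ry=.04)
E
```

```text
t: 30.4
eef_pos: [0.438, -0.1709, 0.1083]
eef_rot: [[-0.993, 0.12, 0.001], [0.12, 0.993, -0.003], [-0.001, -0.002, -1.0]]
ft_force: [0.3, -0.5, 0.1]
opening: 0.0856
cur [ 438.  -170.9  108.3] 173.1 open 85.6 F [ 0.3 -0.5  0.1] t 30.4
offset [0.04, 0.16, 7.23] dr [-0.1, 0.1, 0.0]
cur [ 438.  -170.9  108.3] 173.1 open 85.6 F [ 0.3 -0.5  0.1] t 30.4
offset [0.04, 0.15, 3.83] dr [-0.1, 0.1, 0.0]
blank
top 345 z 85.6 [ 570.  -356.5] [72.6 42.9] 3.6
st
bar
top 62 z 57.9 [ 414. -165.] [11.8 32. ] 82.7
blank
scene 1109 z 86.0 [ 514.1 -362.4] [192.7  42.7] 3.4
st
scene 66 z 70.1 [ 448.4 -331.3] [17.  30.5] 12.5
scene 69 z 69.3 [ 576.1 -323.9] [27.5 16.4] 88.0
scene 70 z 69.8 [ 579.2 -396.1] [28.3 17.5] 88.1
bar
scene 100 z 58.4 [ 439.2 -170.7] [11.8 74.3] 83.2
```

The blank is seated and centred to about 1 mm. Now the weight.

```bash
python3 -m pendant '{"offset":[[0,0.05,3],[0,0.05,6],[0,0.05,7.2],[0,0.05,7.2],[0,0.05,7.2],[0,0.05,7.2],[0,0.05,7.2],[0,0.05,7.2],[0,0.05,7.2],[0,0.05,7.2]],"dr":[[0,0,0],[0,0,0],[0,0,0],[0,0,0],[0,0,0],[0,0,0],[0,0,0],[0,0,0],[0,0,0],[0,0,0]],"gripper":[1,1,1,1,-1,-1,-1,-1,-1,-1]}' 80
python3 -m pendant '{"offset":[[0,0,0],[0,0,-0.5],[0,0,-2],[0,0,-5],[0,0,-9],[0,0,-13],[0,0,-13],[0,0,-13]],"dr":[[0,0,0],[0,0,0],[0,0,0],[0,0,0],[0,0,0],[0,0,0],[0,0,0],[0,0,0]],"gripper":[-1,-1,-1,-1,-1,-1,-1,-1]}'
python3 - <<'E'
from m import *
to(513,-361.9,165,3.1)
E
```

```text
t: 31.7
eef_pos: [0.4375, -0.1698, 0.0359]
eef_rot: [[-0.993, 0.12, 0.001], [0.12, 0.993, -0.001], [-0.001, -0.001, -1.0]]
ft_force: [-0.5, 1.4, 3.9]
opening: 0.0093
t: 32.5
eef_pos: [0.4364, -0.1708, 0.1649]
eef_rot: [[-0.993, 0.121, -0.001], [0.121, 0.993, -0.003], [0.0, -0.003, -1.0]]
ft_force: [-0.6, 0.2, -8.2]
opening: 0.0093
cur [ 436.4 -170.8  164.9] 173.0 open 9.3 F [-0.6  0.2 -8.2] t 32.5
offset [-9.92, -18.04, 0.04] dr [-0.2, -0.0, -10.1]
```

```bash
python3 -m pendant '{"offset":[[-0.6,-1,0],[-1.6,-3,0],[-2.8,-5,0],[-4,-7.2,0],[-5.2,-9.4,0],[-6.4,-11.6,0],[-7.6,-13.8,0],[-8.8,-16,0],[-9.6,-17.4,0],[-9.9,-18,0]],"dr":[[0,0,-1],[0,0,-2],[0,0,-3],[0,0,-4],[0,0,-5],[0,0,-6],[0,0,-7],[0,0,-8],[0,0,-9],[0,0,-10.1]],"gripper":[-1,-1,-1,-1,-1,-1,-1,-1,-1,-1]}'
python3 -m pendant '{"offset":[[0,0,0.5],[0,0,1.5],[0,0,2.5],[0,0,2.5],[0,0,2.5]],"dr":[[0,0,0],[0,0,0],[0,0,0],[0,0,0],[0,0,0]],"gripper":[-1,-1,-1,-1,-1]}'
python3 - <<'E'
from m import *
to(513,-361.9,122,3.1)
meas(.115,.134,view='top');im=meas(.115,.134,view='scene')
cv2.imwrite('pics/w1.png',cv2.resize(im[130:310,80:300],None,fx=3,fy=3))
E
```

```text
t: 33.5
eef_pos: [0.5126, -0.3623, 0.162]
eef_rot: [[-0.999, -0.054, -0.005], [-0.054, 0.999, -0.0], [0.005, -0.0, -1.0]]
ft_force: [-1.5, 0.8, -7.5]
opening: 0.0094
t: 34.0
eef_pos: [0.5136, -0.3601, 0.1404]
eef_rot: [[-0.998, -0.056, -0.001], [-0.056, 0.998, -0.001], [0.001, -0.001, -1.0]]
ft_force: [0.6, -0.4, -7.0]
opening: 0.0094
cur [ 513.6 -360.1  140.4] -176.8 open 9.4 F [ 0.6 -0.4 -7. ] t 34.0
offset [0.07, -0.17, 1.84] dr [-0.1, -0.0, 0.1]
top 255 z 127.7 [ 493.5 -358.6] [47.6 44.4] 2.6
scene 349 z 128.2 [ 515.1 -360.1] [84.8 44. ] 2.1
```

View pics/w1.png

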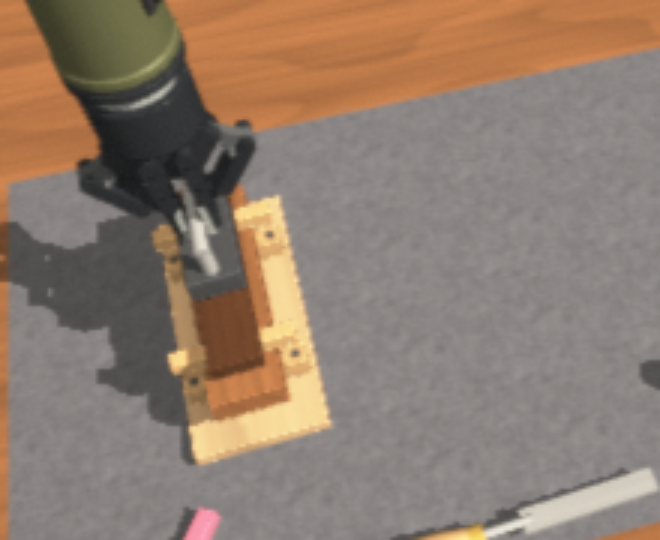

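Weight level, ~2 mm off; shift and lower slowly.

```bash
python3 -m pendant '{"offset":[[0.14,-0.17,0.5],[0.14,-0.17,1],[0.14,-0.17,1.4],[0.14,-0.17,1.6],[0.14,-0.17,1.7],[0.14,-0.17,1.75],[0.14,-0.17,1.75]],"dr":[[0,0,-0.4],[0,0,-0.4],[0,0,-0.4],[0,0,-0.4],[0,0,-0.4],[0,0,-0.4],[0,0,-0.4]],"gripper":[-1,-1,-1,-1,-1,-1,-1]}'
```

```text
t: 34.8
eef_pos: [0.5127, -0.3623, 0.1233]
eef_rot: [[-0.998, -0.063, 0.0], [-0.063, 0.998, -0.002], [-0.0, -0.002, -1.0]]
ft_force: [0.6, -0.6, -7.2]
opening: 0.0091
```

```bash
python3 -m pendant '{"offset":[[0,0,0.04],[0,0,0.08],[0,0,0.08]],"dr":[[0,0,0],[0,0,0],[0,0,0]],"gripper":[-1,-1,-1]}'
```

```text
t: 35.1
eef_pos: [0.5126, -0.3624, 0.1225]
eef_rot: [[-0.998, -0.063, 0.0], [-0.063, 0.998, -0.002], [-0.0, -0.002, -1.0]]
ft_force: [0.1, 0.6, -7.9]
opening: 0.0091
```

```bash
python3 -m pendant '{"offset":[[0,0,0.04],[0,0,0.07],[0,0,0.07]],"dr":[[0,0,0],[0,0,0],[0,0,0]],"gripper":[-1,-1,-1]}'
```

```text
t: 35.4
eef_pos: [0.5127, -0.3624, 0.1221]
eef_rot: [[-0.998, -0.063, 0.0], [-0.063, 0.998, -0.002], [-0.0, -0.002, -1.0]]
ft_force: [-0.5, -1.3, -5.9]
opening: 0.0096
```

```bash
python3 -m pendant '{"offset":[[0,0,0.04],[0,0,0.06],[0,0,0.06]],"dr":[[0,0,0],[0,0,0],[0,0,0]],"gripper":[-1,-1,-1]}'
```

```text
t: 35.7
eef_pos: [0.5127, -0.3623, 0.122]
eef_rot: [[-0.998, -0.063, 0.001], [-0.063, 0.998, -0.002], [-0.0, -0.002, -1.0]]
ft_force: [-3.0, 2.0, 3.3]
opening: 0.0096
```

Seated. Release and rise, then swing clear for the last look.

```bash
python3 -m pendant '{"offset":[[0,0,-0.05],[0,0,-0.05],[0,0,-0.05],[0,0,-0.05],[0,0,-0.05],[0,0,-2],[0,0,-5],[0,0,-9],[0,0,-13],[0,0,-13]],"dr":[[0,0,0],[0,0,0],[0,0,0],[0,0,0],[0,0,0],[0,0,0],[0,0,0],[0,0,0],[0,0,0],[0,0,0]],"gripper":[-0.6,-0.2,0.3,0.7,1,1,1,1,1,1]}'
python3 -m pendant '{"offset":[[1,4,0],[2,8,0],[3,12,0],[4,16,0],[5,20,0],[5,24,0],[5,28,0],[5,32,0],[5,32,0],[5,32,0]],"dr":[[0,0,0],[0,0,0],[0,0,0],[0,0,0],[0,0,0],[0,0,0],[0,0,0],[0,0,0],[0,0,0],[0,0,0]],"gripper":[1,1,1,1,1,1,1,1,1,1]}'
python3 - <<'E'
from m import *
for v in('top','scene'):
  for k,lo,hi in(('board',.006,.017),('billet',.051,.061),('st',.065,.075),('blank',.08,.092),('weight',.103,.116),('bar',.135,.15)):
    print(k);im=meas(lo,hi,view=v)
  cv2.imwrite(f'pics/f{v}.png',im)
t=cv2.imread('pics/ftop.png');s=cv2.imread('pics/fscene.png')
cv2.imwrite('pics/fin.png',np.vstack([cv2.resize(t[60:340,60:560],(500,280)),cv2.resize(s[100:420,60:560],(500,320))]))
E
```

```text
t: 36.7
eef_pos: [0.5153, -0.3611, 0.2586]
eef_rot: [[-0.998, -0.063, 0.009], [-0.063, 0.998, -0.005], [-0.009, -0.005, -1.0]]
ft_force: [-0.3, 0.5, -0.7]
opening: 0.0852
t: 37.7
eef_pos: [0.4427, -0.0451, 0.2514]
eef_rot: [[-0.998, -0.066, 0.001], [-0.066, 0.998, -0.003], [-0.001, -0.003, -1.0]]
ft_force: [-0.7, 0.0, -0.8]
opening: 0.0856
board
top 1147 z 11.7 [ 512.2 -359.1] [250.7 110.9] 2.7
billet
top 120 z 55.4 [ 605.4 -353.7] [32.2 59.5] 6.5
top 298 z 55.8 [ 515.9 -335.2] [125.5  30.3] 12.0
top 233 z 55.8 [ 420.4 -362.2] [38.6 65.1] 2.8
st
top 74 z 69.7 [ 573.5 -321.8] [29.1 15.4] 89.0
top 79 z 70.0 [ 441.8 -328.5] [19.5 31.3] 5.2
blank
top 356 z 85.6 [ 576.5 -355.9] [59.3 44. ] 4.6
top 408 z 85.6 [ 447.8 -363.4] [61.2 43.3] 3.1
weight
top 461 z 109.6 [ 510.1 -360.1] [83.  45.4] 3.5
bar
top 178 z 144.7 [ 510.2 -360.2] [74.6 12.3] 3.4
board
scene 1048 z 12.0 [ 513.1 -362.6] [253.4 110.1] 2.7
scene 160 z 12.3 [ 490.4 -410.1] [83.4 17.3] 3.3
billet
scene 162 z 55.9 [ 506.6 -338.3] [107.5  13.8] 1.0
scene 311 z 56.1 [ 603.  -352.9] [42.2 85.9] 3.9
st
scene 64 z 69.8 [ 446.1 -331.6] [19.8 30.6] 12.1
scene 68 z 69.8 [ 575.7 -324.1] [15.7 27.3] 2.7
scene 72 z 69.5 [ 579.  -396.5] [17.5 27.6] 6.1
blank
scene 119 z 86.6 [ 437.6 -366.6] [42.2 38.2] 89.4
scene 401 z 86.2 [ 580.4 -358.7] [60.5 42.3] 2.9
weight
scene 410 z 109.9 [ 512.3 -362.6] [87.4 44.1] 3.2
bar
scene 138 z 144.9 [ 513.2 -362.6] [75.6 12.2] 4.0
```

View pics/fin.png

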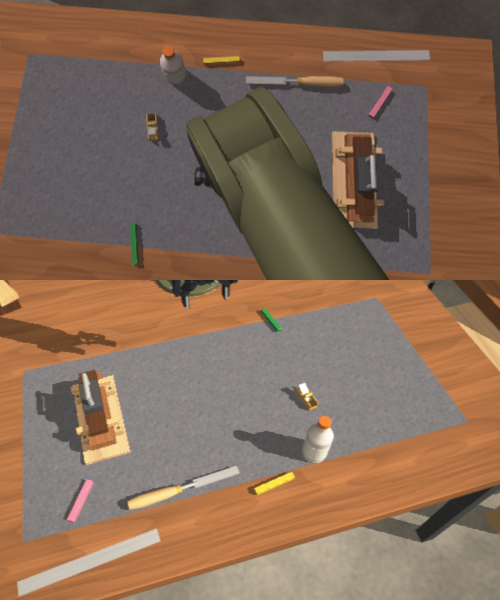

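The stack stands complete on the base (top view (357,180), scene view (97,415)). The plane, glue and chisel haven't moved, and the arm is clear.

```bash
python3 -c "
from workcell import env
print(env.sign_off())"
```

```text
the job is handed in; nothing more can be done
None
```

The drying stack is built in the order asked and handed in at about 38 s, with the arm well clear of it. From the bottom it goes billet, two stickers, blank, iron weight.

- **Centring:** In the last look, each piece I could measure lay within about 2 mm of the base centre and within about 1° of square. The stickers and the ends of the lower pieces were partly hidden by then. Before the blank covered them, both stickers were within about 1.5 mm of their bearers.
- **Heights:** Top surfaces measured about 56, 70, 86 and 110 mm above the bench, as they should be.
- **Bystanders:** The finger plane, glue bottle and chisel look undisturbed in the final pictures; I did not measure them again.
- **Forces:** The highest reading I saw was about 27 N, when the fingertips touched the bench while gripping the first sticker. Readings while setting pieces down reached at most about 20 N.
- **Disagreements:** The two cameras differed by 2–4 mm in absolute position, so I compared each piece with the base in the same camera. The last bar angle from the scene camera read 4.0°, against 3.2–3.5° in the other weight readings and about 3° for the base.

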